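Set out the padlock samples

TASK

Set out the padlock samples on the row of three felt pads for a customer: the largest brass padlock on the end pad next to the round tin of pins, the steel padlock on the end pad at the other end, and between them the wooden block on the middle pad with the smallest padlock lying flat on top of it. Centre each piece on what it lies on, with its long side along the long side of the pad or block (shackle to the front or to the back, as you like), and leave the tin of pins where it stands.

Things in the scene. Friction and masses are not known exactly. Their poses are not given: they have to be found in the camera images.
- padlock_brass: The largest of the loose padlocks, brass body, lying on its back, 68 mm long (x, shackle included), 45 wide (y), 19 thick (z); origin at the centre of the underside of its outline, shackle included; x towards the shackle. The flat-sided body, 38 mm long and as wide as the lock, is at the -x end: its centre is at x = -13 mm, a good place to grip across y. Weighs about 180 g
- padlock_steel: The middle-sized loose padlock, with a grey steel body, lying on its back, 58 mm long (x, shackle included), 38 wide (y), 16 thick (z); origin at the centre of the underside of its outline, shackle included; x towards the shackle. The flat-sided body, 32 mm long and as wide as the lock, is at the -x end: its centre is at x = -11 mm, a good place to grip across y. Weighs about 130 g
- padlock_small: The smallest loose padlock, brass body, lying on its back, 46 mm long (x, shackle included), 30 wide (y), 13 thick (z); origin at the centre of the underside of its outline, shackle included; x towards the shackle. The flat-sided body, 25 mm long and as wide as the lock, is at the -x end: its centre is at x = -8.5 mm, a good place to grip across y. Weighs about 80 g
- wood_block: loose plain wooden block with a thin slot in its flat top, 58 mm long (x), 34 wide (y), 22 high; origin at the centre of its underside
- pad_middle: fixed low display pad, dark wood with a grey felt middle, 86 mm long (its x) by 72 mm wide (its y), top 5 mm above the bench, its place in the middle of the row; the same make as the other two. Origin at the centre of its underside, on the bench; x along its long side, pointing away from the robot to within about 20 degrees; y to the left, along the row
- pad_left: fixed low display pad, dark wood with a grey felt middle, 86 mm long (its x) by 72 mm wide (its y), top 5 mm above the bench, its place at the left end of the row; the same make as the other two. Origin at the centre of its underside, on the bench; x along its long side, pointing away from the robot to within about 20 degrees; y to the left, along the row
- pad_right: fixed low display pad, dark wood with a grey felt middle, 86 mm long (its x) by 72 mm wide (its y), top 5 mm above the bench, its place at the right end of the row; the same make as the other two. Origin at the centre of its underside, on the bench; x along its long side, pointing away from the robot to within about 20 degrees; y to the left, along the row
- pin_tin: loose round open metal tin of lock pins, 64 mm across, 22 mm high, standing on the bench just beyond one end of the row of pads (left or right, it varies; a roll of tape lies at the other end); origin at the centre of its underside
There are look-alikes about, which are no part of the job. What is shaped like the padlock_small but green or purple is not meant.

How it is judged:
By the outcome, as a careful person would: the job done as asked, in the order asked, and still so for the second after the job is handed in, with the robot touching nothing.
It also fails if it takes over 96 s, if anything falls off the work surface, if the arm or the gripper's body presses on something with over 40 N, if the wrist force passes 120 N, or if a joint passes its speed limit or range.

ROBOT

A 6-joint arm with a two-finger parallel gripper is mounted at the origin on a cart in front of the work surface, level with it; the furniture and walls round the work are solid. World frame = base frame: x ahead of the robot, y to its left, z up, the work surface at z = 0. Lengths are in mm, angles in rad, forces in N, time in s.
With the tool pointing down it reaches from about 275 to 1000 mm from the base axis. Payload 8.4 kg.
Tool frame: the origin (TCP) lies between the finger pads; the fingertips stand 22 mm ahead of it and the grasp point (between the pads) lies 3 mm ahead of it (r.nose_length is the z of the fingertips in the tool frame, in mm); z points along the fingers, y is the line along which they close (so a half turn about z gives the same grasp; the last joint's range is limited). The gripper opens to 85 mm and grips with 20 to 120 N. Pads are 22 mm wide; open, the fingers measure 114 mm over their backs; the gripper's body (76 mm by 85 mm) begins 54 mm behind the grasp point. The pads swing forward as they close: fully open they stand 13 mm farther back than shut.
Start: joints at [-1.345, 0.353, 1.633, -0, 1.155, -0.002], TCP at [141.145, -608.856, 253.281] pointing down, gripper open.
Joint ranges: [-2.63, 2.63], [-0.92, 2.1], [0.06, 2.66], [-1.3, 4.44], [0, 2.69], [-3.02, 3.02]. Speed limits (rad/s): [2.22, 2.22, 2.79, 3.14, 3.14, 3.14].

INTERFACE

Orientations are given as [roll, pitch, yaw] about the fixed x, y, z axes, in that order (R = Rz(yaw) Ry(pitch) Rx(roll)).
In Python, from rig import r, cams gives the robot as it stands.
- The arm moves only by the shell command python3 -m handwheel 'ROWS' [FORCE]. ROWS is rows parted by semicolons, their numbers by spaces, 1 to 5 of them, each of 7 numbers: a rotation vector rx, ry, rz in rad, then dx, dy, dz in mm, then the opening from 0.0 (shut) to 1.0 (fully open); each row shifts and turns the commanded pose from where the row before left it, along the tool's axes as they then stand; what a row does not reach is not made up. A row lasts 1/12 s, in which the tool goes at most 41.7 mm and 0.125 rad, less where a joint would pass 70% of its speed; a pose out of reach is approached as far as the arm can. The fingers move at their own pace and stop on an object; FORCE is the grip in N (left out, the last holds). Time passes only in rows, so rows that do not move let the fingers close. It prints the time, the measured TCP pose, the force, the opening and the grip force at its end.
- r.sense(): the state, without advancing time (a new reading comes with each control period).
- cams.grab_frame(name): name is "scene" or "top"; returns the picture (420x560x3 uint8, red, green, blue); there is no depth.
- cams.camera_params(name): a dict with "fx", "fy", "cx", "cy" (pixels), "rvec" (rotation vector, rad) and "tvec" (3), from world to camera coordinates, as OpenCV has them. Camera axes: x right, y down, z forward; pixel columns grow to the right and rows downward; lengths in mm; the calibration is good to about 2 mm. A picture is of the moment at which its call begins. camera_params takes no time and is no camera call.
- r.sign_off(): hands the job in; it is judged then, once.
The state is a dict: "clock": time; "qpos": joint angles; "qvel": joint speeds; "joint_efforts": joint torques, N m; "eef_pos": TCP position; "tcp_rot": TCP orientation; "contact_force": force on the tool from outside, world axes, zero at the start; "wrist_torque": the same for the moment, N m; "opening": opening from 0.0 (shut) to 1.0 (fully open); "grasp_force": force on a finger pad.
Only numpy, scipy, OpenCV 4.12 (cv2) and the standard library are available. Lean on these libraries where they do the work, as an engineer would, in place of code of your own. Each camera call takes 0.05 s, during which the arm holds its last target. There are 200 camera calls.

## Working session

There is one attempt and no reset: what is moved stays moved. The work goes in short steps, Python scripts to look and compute and a shell command to move; the robot and the scene stay as the last step left them, time stands still between calls to the robot, and variables do not carry over. Pictures are saved under pics/ and viewed, at most 14 in all, crops included, and the job is handed in when it is done.

```bash
ls; mkdir -p pics; python3 - <<'E'
from rig import r,cams
import cv2
s=r.sense();print(s)
for n in("top","scene"):
    print(cams.camera_params(n)); cv2.imwrite(f"pics/{n}0.png",cams.grab_frame(n)[:,:,::-1])
E
```

```text
pics
{'clock': 0.0, 'qpos': array([-1.34538121e+00,  3.53606642e-01,  1.63415712e+00, -2.86698087e-05,
        1.15517361e+00, -2.39067658e-03]), 'qvel': array([-1.71245726e-03, -3.45445001e-04, -7.65745398e-05, -1.63303831e-03,
       -2.78495535e-04, -7.20480017e-04]), 'joint_efforts': array([ 3.64986110e-03, -6.05236530e+01, -3.42056036e+01,  3.87881232e-05,
        9.39180551e-03, -2.78488656e-06]), 'eef_pos': array([ 141.04754861, -608.41595334,  252.57773875]), 'tcp_rot': array([-3.14024788e+00,  2.29985725e-05,  2.27817402e-01]), 'contact_force': array([ 0.5256576 ,  0.74314779, -0.06933622]), 'wrist_torque': array([-0.01876783,  0.03001888, -0.03130085]), 'grasp_force': 0.0, 'opening': 1.0043835596183641}
{'fx': 409.35676528706864, 'fy': 409.35676528706864, 'cx': 282.4551025953219, 'cy': 202.83425212025537, 'rvec': array([ 2.19082669, -2.13958214,  0.06517677]), 'tvec': array([  31.25762535,  497.0972722 , 1015.21553839])}
{'fx': 380.01483005548175, 'fy': 380.01483005548175, 'cx': 283.21101920752454, 'cy': 216.61078692230544, 'rvec': array([ 1.18528724, -2.22147641,  1.06327572]), 'tvec': array([316.44587596, 287.46827367, 943.18604001])}
```

```bash
python3 - <<'E'
import cv2
for n in("top","scene"):
    a=cv2.imread(f"pics/{n}0.png"); cv2.imwrite(f"pics/{n}0b.png",cv2.resize(a,(800,600),interpolation=cv2.INTER_CUBIC))
E
```

```text
(no output)
```

View pics/top0b.png

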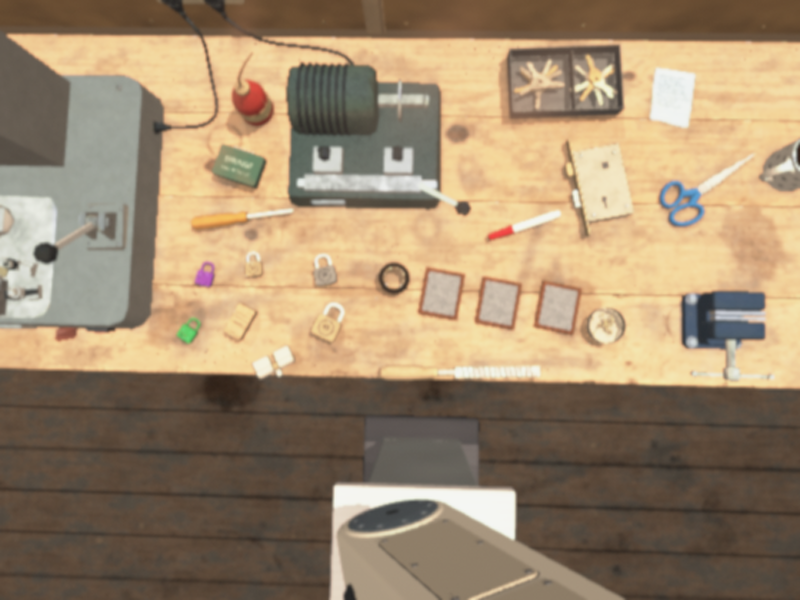

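View pics/scene0b.png

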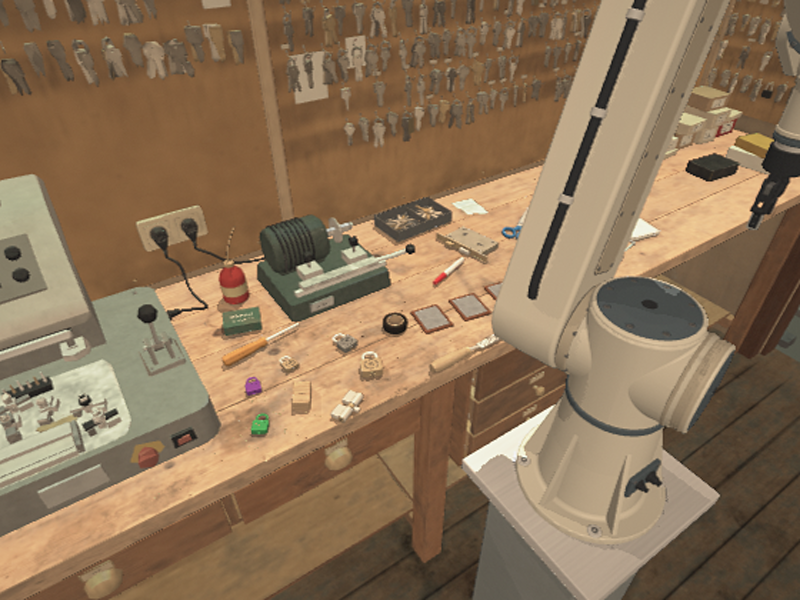

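Tin is at the right end of the row (605,327), and the tape at the left (393,278). So brass goes to the right pad, steel to the left, and the block to the middle. Loose items are at about (327,322) brass, (324,269) steel, (253,265) small and (239,321) block. Next, enlarged crops.

```bash
python3 - <<'E'
import cv2
a=cv2.imread("pics/top0.png")
cv2.imwrite("pics/c1.png",cv2.resize(a[170:250,145:251],None,fx=7.5,fy=7.5,interpolation=cv2.INTER_CUBIC))
cv2.imwrite("pics/c2.png",cv2.resize(a[170:260,285:445],None,fx=5,fy=5,interpolation=cv2.INTER_CUBIC))
E
```

```text
(no output)
```

View pics/c1.png

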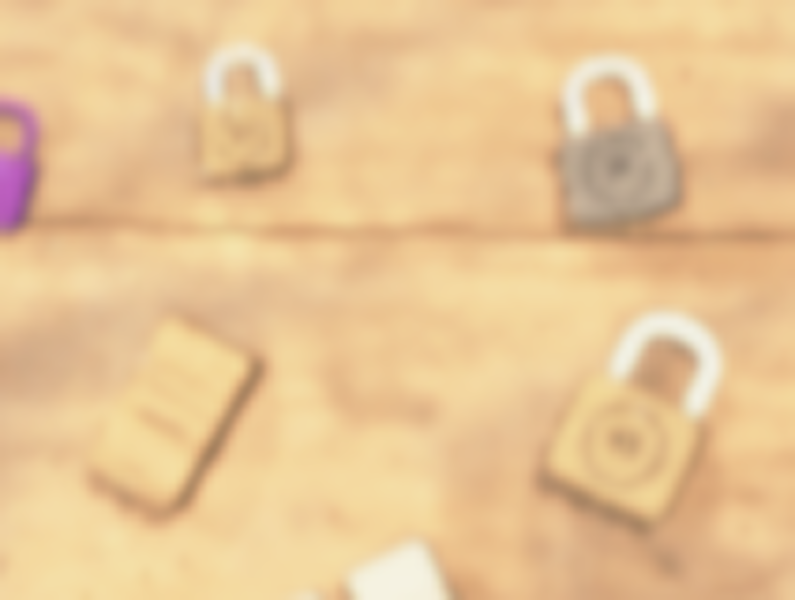

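View pics/c2.png

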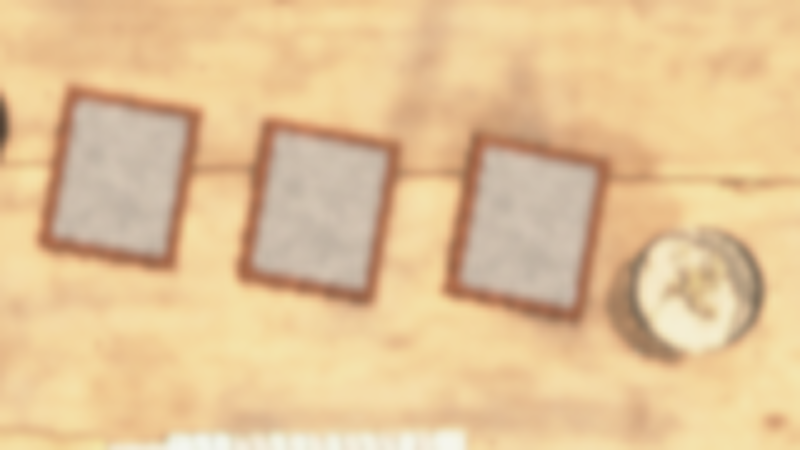

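```bash
cat > h.py <<'E'
import numpy as np,cv2
from rig import r,cams
from scipy.optimize import least_squares
from scipy.spatial.transform import Rotation as R
P={n:cams.camera_params(n) for n in("top","scene")}
def proj(X,n="top"):
    p=P[n];c=R.from_rotvec(p["rvec"]).apply(np.atleast_2d(X))+p["tvec"]
    return np.c_[p["fx"]*c[:,0]/c[:,2]+p["cx"],p["fy"]*c[:,1]/c[:,2]+p["cy"]]
def place(pose,M):
    x,y,a=pose;c,s=np.cos(a),np.sin(a);M=np.array(M,float)
    return np.c_[x+c*M[:,0]-s*M[:,1],y+s*M[:,0]+c*M[:,1],M[:,2]]
def box(x0,x1,w,z): return [[x1,w/2,z],[x1,-w/2,z],[x0,-w/2,z],[x0,w/2,z]]
def lock(L,W,T,B,z=0): return box(-L/2,-L/2+B,W,z+T)+[[L/2,0,z+T/2]]
MOD=dict(brass=lock(68,45,19,38),steel=lock(58,38,16,32),small=lock(46,30,13,25),block=box(-29,29,34,22),pad=box(-43,43,72,5))
def fit(px,M,g=(500,0,0),n="top"):
    s=least_squares(lambda q:(proj(place([q[0]*100,q[1]*100,q[2]],M),n)-px).ravel(),[g[0]/100,g[1]/100,g[2]],loss="soft_l1")
    return np.array([s.x[0]*100,s.x[1]*100,s.x[2]]),np.sqrt(2*s.cost/len(px))
def crop(img,pose_models,off,size,sc,fn,n="top"):
    a=cv2.resize(img[off[1]:off[1]+size[1],off[0]:off[0]+size[0],::-1],None,fx=sc,fy=sc,interpolation=cv2.INTER_CUBIC)
    for pose,M in pose_models:
        q=(proj(place(pose,M),n)-off+.5)*sc-.5
        cv2.polylines(a,[np.int32(np.round(q[:4]))],True,(255,0,0),1)
        for u in q[4:]: cv2.circle(a,tuple(np.int32(u)),2,(0,0,255),-1)
    cv2.imwrite(fn,a)
E
python3 - <<'E'
from h import *
def o(p,off,s): return np.array(off)+(np.array(p)+.5)/s-.5
A=dict(block=[(175,316),(252,357),(165,508),(92,462)],brass=[(592,378),(702,422),(648,520),(550,462),(677,314)],
steel=[(562,135),(662,120),(682,197),(568,225),(606,57)],small=[(207,97),(292,97),(290,172),(200,183),(240,45)])
B=dict(L=[(68,86),(200,110),(174,268),(40,244)],M=[(265,120),(400,142),(372,302),(240,278)],R=[(474,132),(608,158),(580,320),(447,292)])
pm=[];pp=[]
for k,v in A.items():
    q,e=fit(o(v,(145,170),7.5),MOD[k]);print(k,q.round(3),e);pm.append((q,MOD[k]))
for k,v in B.items():
    q,e=fit(o(v,(285,170),5),MOD["pad"]);print(k,q.round(3),e);pp.append((q,MOD["pad"]))
img=cv2.imread("pics/top0.png")[:,:,::-1]
crop(img,pm,(145,170),(106,80),7.5,"pics/d1.png");crop(img,pp,(285,170),(160,90),5,"pics/d2.png")
E
```

```text
block [434.916 333.88   -0.484] 0.7994572075572447
brass [ 4.41122e+02  1.75638e+02 -4.11000e-01] 1.2460330648020344
steel [5.33241e+02 1.88093e+02 1.89000e-01] 0.7620294904160059
small [5.39912e+02 3.16331e+02 8.90000e-02] 0.8304268784002212
L [ 4.93758e+02 -2.41120e+01 -1.54000e-01] 0.800490766555526
M [ 4.7891e+02 -1.2592e+02 -1.5400e-01] 0.8384072197820336
R [ 4.73651e+02 -2.31739e+02 -1.73000e-01] 0.7502573710499378
```

View pics/d1.png

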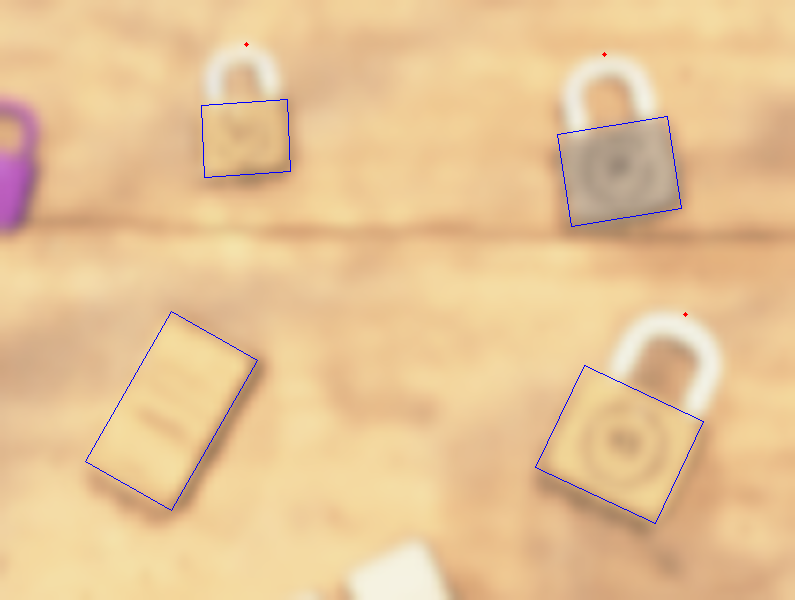

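View pics/d2.png

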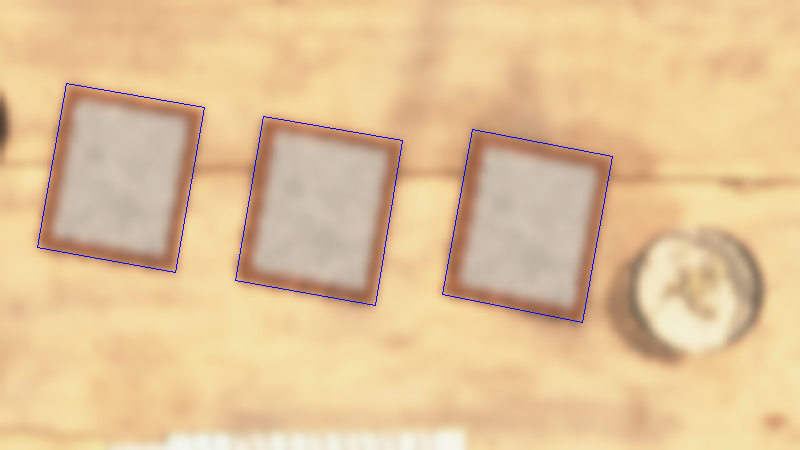

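The fits overlay well. Poses are known to about 1-2 mm. Next, a planning helper (numbers only), then the first transit.

```bash
cat > plan.py <<'E'
import sys,math
from h import *
# plan.py x y yaw [z]: tool-axes shift & rz to reach that pose
x,y,yaw=map(float,sys.argv[1:4]);s=r.sense();p=s["eef_pos"];a=s["tcp_rot"]
Rm=R.from_euler("xyz",a);z=float(sys.argv[4]) if len(sys.argv)>4 else p[2]
d=Rm.inv().apply(np.array([x,y,z])-p);T=R.from_euler("xyz",[math.pi,0,yaw])
v=(Rm.inv()*T).as_rotvec();d2=T.inv().apply(np.array([x,y,z])-p)
print("t",round(s["clock"],2),"d",d.round(1),"rot",v.round(4),"d after rot",d2.round(1),"rows",round(np.linalg.norm(d)/40,1),round(np.linalg.norm(v)/.12,1),"F",s["contact_force"].round(1),"open",round(s["opening"],3))
E
python3 -c "from rig import r;print(r.nose_length)"
python3 plan.py 429.2 180.8 2.731 200
python3 -m handwheel '0 0 0 20 -30 0 1;0 0 0 20 -30 0 1;0 0 0 20 -30 0 1;0 0 0 20 -30 0 1;0 0 0 20 -30 0 1'
python3 plan.py 429.2 180.8 2.731 200
```

```text
22.0
t 0.1 d [ 458.9 -703.8   53.5] rot [-5.0000e-04 -1.6000e-03 -2.5033e+00] d after rot [ 50.8 838.7  52.6] rows 21.0 20.9 F [-0.1  0.5  0.2] open 1.003
clock: 0.52
eef_pos: [204.8, -438.3, 252.9]
tcp_rot: [-3.141, 0.0, 0.227]
contact_force: [1.1, -0.5, 0.8]
opening: 1.003
grasp_force: 0.0
t 0.52 d [ 358.2 -552.6   53.2] rot [-3.0000e-04 -9.0000e-04 -2.5036e+00] d after rot [ 41.4 657.2  52.9] rows 16.5 20.9 F [ 1.1 -0.5  0.8] open 1.003
```

```bash
python3 -m handwheel '0 0 0 21 -32 3 1;0 0 0 21 -32 3 1;0 0 0 21 -32 3 1;0 0 0 21 -32 3 1;0 0 0 21 -32 3 1' >/dev/null
python3 -m handwheel '0 0 0 21 -32 3 1;0 0 0 21 -32 3 1;0 0 0 21 -32 3 1;0 0 0 21 -32 3 1;0 0 0 21 -32 3 1' >/dev/null
python3 -m handwheel '0 0 0 21 -32 3 1;0 0 0 21 -32 3 1;0 0 0 21 -32 3 1;0 0 0 21 -32 3 1;0 0 0 21 -32 3 1' |head -2
python3 -m handwheel '0 0 -.12 0 0 0 1;0 0 -.12 0 0 0 1;0 0 -.12 0 0 0 1;0 0 -.12 0 0 0 1;0 0 -.12 0 0 0 1' >/dev/null
python3 -m handwheel '0 0 -.12 0 0 0 1;0 0 -.12 0 0 0 1;0 0 -.12 0 0 0 1;0 0 -.12 0 0 0 1;0 0 -.12 0 0 0 1' >/dev/null
python3 -m handwheel '0 0 -.12 0 0 0 1;0 0 -.12 0 0 0 1;0 0 -.12 0 0 0 1;0 0 -.12 0 0 0 1;0 0 -.12 0 0 0 1' >/dev/null
python3 -m handwheel '0 0 -.12 0 0 0 1;0 0 -.12 0 0 0 1;0 0 -.12 0 0 0 1;0 0 -.12 0 0 0 1;0 0 -.12 0 0 0 1'|head -3
python3 plan.py 429.2 180.8 2.731 80
```

```text
clock: 1.77
eef_pos: [403.2, 100.7, 208.1]
clock: 3.43
eef_pos: [402.9, 98.5, 208.1]
tcp_rot: [-3.141, -0.0, 2.634]
t 3.43 d [ 17.   84.7 128.1] rot [-0.0003 -0.0004 -0.0973] d after rot [  8.7  85.9 128.1] rows 3.9 0.8 F [-0.6 -0.6 -0.2] open 1.002
```

```bash
python3 -m handwheel '0 0 -.0973 0 0 0 1;0 0 0 2 22 32 1;0 0 0 2 22 32 1;0 0 0 2 21 32 1;0 0 0 2.7 20.9 32 1' >/dev/null
python3 -m handwheel '0 0 0 0 0 0 1;0 0 0 0 0 0 1' |head -3
python3 plan.py 429.2 180.8 2.731 24.5
python3 - <<'E'
from h import *
cv2.imwrite("pics/t1.png",cams.grab_frame("top")[:,:,::-1])
E
```

```text
clock: 4.02
eef_pos: [428.5, 180.7, 78.3]
tcp_rot: [-3.138, -0.003, 2.727]
t 4.02 d [-0.8  0.6 53.8] rot [-0.0037 -0.0035 -0.0042] d after rot [-0.6  0.4 53.8] rows 1.3 0.1 F [ 0.7 -1.   0.2] open 0.999
```

```bash
python3 -m handwheel '0 0 0 0 0 18 1;0 0 0 0 0 18 1;0 0 0 0 0 15 1;0 0 0 0 0 2.5 1;0 0 0 0 0 0 1' 40 
python3 plan.py 429.2 180.8 2.731 24.5
python3 -m handwheel '0 0 0 0 0 0 .5;0 0 0 0 0 0 .4;0 0 0 0 0 0 .3;0 0 0 0 0 0 .3;0 0 0 0 0 0 .3' 40
```

```text
clock: 4.48
eef_pos: [430.1, 180.1, 27.7]
tcp_rot: [3.141, 0.0, 2.724]
contact_force: [0.1, -0.5, -0.7]
opening: 0.997
grasp_force: 0.0
t 4.48 d [1.1 0.3 3.2] rot [ 0.0003  0.0004 -0.0067] d after rot [1.1 0.3 3.2] rows 0.1 0.1 F [ 0.1 -0.5 -0.7] open 0.997
clock: 4.9
eef_pos: [430.5, 180.8, 27.9]
tcp_rot: [3.141, 0.001, 2.725]
contact_force: [-2.5, -1.4, 11.9]
opening: 0.518
grasp_force: 39.4
```

```bash
python3 -m handwheel '0 0 0 0 0 -10 .3;0 0 0 0 0 -30 .3;0 0 0 0 0 -30 .3;0 0 0 0 0 -30 .3;0 0 0 0 0 0 .3'
python3 -c "
import math
for n,(x,y,a),o in (('R',(473.65,-231.7,-.16),-13),('M',(478.9,-125.9,-.16),0),('L',(493.8,-24.1,-.155),-11)): print(n,x+o*math.cos(a),y+o*math.sin(a),math.pi+a)"
python3 plan.py 460.8 -229.6 2.9816
```

```text
clock: 5.32
eef_pos: [432.6, 181.8, 132.2]
tcp_rot: [3.136, 0.005, 2.725]
contact_force: [1.7, 0.8, -0.8]
opening: 0.511
grasp_force: 42.8
R 460.81604531611686 -229.62886331401478 2.981592653589793
M 478.9 -125.9 2.981592653589793
L 482.9318731614834 -22.401818907797423 2.9865926535897933
t 5.32 d [-192.2 -364.9   -1.1] rot [ 0.005   0.0061 -0.2565] d after rot [ -93.4 -401.7   -0. ] rows 10.3 2.1 F [ 1.7  0.8 -0.8] open 0.511
```

```bash
python3 -m handwheel '0 0 -.122 0 0 0 .3;0 0 -.122 0 0 0 .3;0 0 0 -8 -36 0 .3;0 0 0 -8 -36 0 .3;0 0 0 -8 -36 0 .3' >/dev/null
python3 -m handwheel '0 0 0 -8 -36 0 .3;0 0 0 -8 -36 0 .3;0 0 0 -8 -36 0 .3;0 0 0 -8 -36 0 .3;0 0 0 -8 -36 0 .3' >/dev/null
python3 -m handwheel '0 0 0 -8 -36 0 .3;0 0 0 -8 -36 20 .3;0 0 0 -8 -36 20 .3;0 0 0 0 0 0 .3;0 0 0 0 0 0 .3'
python3 plan.py 460.8 -229.5 2.9686 34
```

```text
clock: 6.57
eef_pos: [447.6, -225.3, 86.0]
tcp_rot: [3.141, -0.002, 2.966]
contact_force: [0.5, 0.7, -1.9]
opening: 0.51
grasp_force: 42.8
t 6.57 d [-13.8  -1.9  52. ] rot [ 0.0007 -0.0022 -0.0028] d after rot [-13.7  -1.9  52. ] rows 1.3 0.0 F [ 0.5  0.7 -1.9] open 0.51
```

```bash
python3 -m handwheel '0 0 0 -13.8 -1.9 0 .3;0 0 0 0 0 20 .3;0 0 0 0 0 18 .3;0 0 0 0 0 0 .3;0 0 0 0 0 0 .3'
python3 plan.py 460.8 -229.5 2.9686 33.4
```

```text
clock: 6.98
eef_pos: [461.3, -226.9, 49.1]
tcp_rot: [3.141, -0.002, 2.97]
contact_force: [-0.3, 0.2, -0.9]
opening: 0.511
grasp_force: 42.8
t 6.98 d [-0.  -2.6 15.7] rot [ 0.0007 -0.0021  0.0016] d after rot [ 0.  -2.6 15.7] rows 0.4 0.0 F [-0.3  0.2 -0.9] open 0.511
```

```bash
python3 -m handwheel '0 0 0 0 -2.3 6 .3;0 0 0 0 0 6 .3;0 0 0 0 0 3.5 .3;0 0 0 0 0 0 .3;0 0 0 0 0 0 .3'
python3 plan.py 460.8 -229.5 2.9686 33.4
python3 -m handwheel '0 0 0 0 0 0 .56;0 0 0 0 0 0 .62;0 0 0 0 0 0 .65;0 0 0 0 0 0 .65'
python3 -m handwheel '0 0 0 0 0 -15 .65;0 0 0 0 0 -30 .65;0 0 0 0 0 -30 .65;0 0 0 0 0 -30 .8;0 0 0 0 0 -10 1'
python3 plan.py 0 0 0
```

```text
clock: 7.4
eef_pos: [461.4, -230.5, 33.5]
tcp_rot: [3.141, -0.0, 2.969]
contact_force: [0.4, 0.3, -1.0]
opening: 0.515
grasp_force: 42.8
t 7.4 d [0.8 0.9 0.1] rot [ 0.0001 -0.0003  0.0004] d after rot [0.8 0.9 0.1] rows 0.0 0.0 F [ 0.4  0.3 -1. ] open 0.515
clock: 7.73
eef_pos: [461.7, -230.7, 33.8]
tcp_rot: [-3.141, 0.0, 2.969]
contact_force: [0.1, -0.4, 0.3]
opening: 0.649
grasp_force: 0.0
clock: 8.15
eef_pos: [463.3, -231.5, 152.5]
tcp_rot: [-3.14, 0.005, 2.969]
contact_force: [0.7, -0.5, 0.8]
opening: 0.908
grasp_force: 0.0
t 8.15 d [496.1 148.5  -2.8] rot [7.4000e-03 2.9000e-03 2.9691e+00] d after rot [-463.3 -231.5   -0. ] rows 12.9 24.7 F [ 0.7 -0.5  0.8] open 0.908
```

```bash
python3 -m handwheel '0 0 -.116 0 0 0 1;0 0 -.116 0 0 0 1;0 0 -.116 0 0 0 1;0 0 0 0 0 0 1' >/dev/null
python3 plan.py 522.4 186.2 3.3166 90
```

```text
t 8.48 d [-135.   398.9   58.4] rot [ 0.     -0.0001  0.0058] d after rot [-132.7  399.7   58.4] rows 10.6 0.0 F [ 0.1 -0.3 -0.3] open 0.996
```

```bash
python3 -m handwheel '0 0 0 -12 36 0 1;0 0 0 -12 36 0 1;0 0 0 -12 36 0 1;0 0 0 -12 36 0 1;0 0 0 -12 36 0 1'>/dev/null
python3 -m handwheel '0 0 0 -12 36 0 1;0 0 0 -12 36 0 1;0 0 0 -12 36 0 1;0 0 0 -12 36 15 1;0 0 0 -12 36 15 1'>/dev/null
python3 -m handwheel '0 0 0 -12 36 15 1;0 0 0 0 0 14 1;0 0 0 0 0 0 1;0 0 0 0 0 0 1'
python3 plan.py 522.4 186.2 3.3166 25
python3 - <<'E'
from h import *
im=cams.grab_frame("top");cv2.imwrite("pics/t2.png",im[:,:,::-1])
M=np.array(lock(68,45,19,38,5));pose=(473.65,-231.74,-.173)
crop(im,[(pose,MOD["pad"]),(pose,M)],(365,185),(80,60),10,"pics/e1.png")
E
```

```text
clock: 9.65
eef_pos: [521.2, 182.2, 88.6]
tcp_rot: [-3.141, -0.003, -2.968]
contact_force: [-0.8, -0.0, 0.7]
opening: 0.998
grasp_force: 0.0
t 9.65 d [-2.   3.8 63.6] rot [-0.0007 -0.0028 -0.0011] d after rot [-1.8  3.8 63.6] rows 1.6 0.0 F [-0.8 -0.   0.7] open 0.998
```

View pics/e1.png

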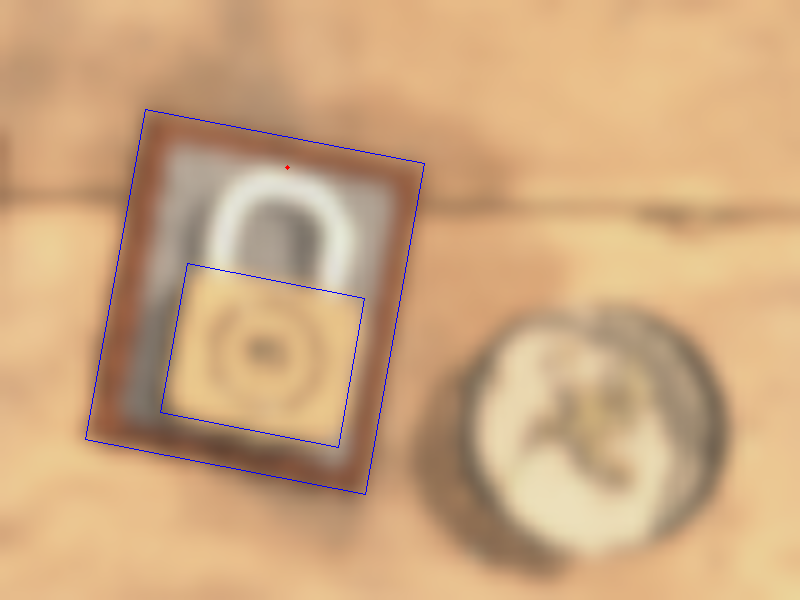

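Brass lies on the right pad, centred within about 1–1.5 mm and aligned, and the tin is untouched. Next, the steel one.

```bash
python3 -m handwheel '0 0 0 -2 3.6 20 1;0 0 0 0 0 20 1;0 0 0 0 0 18 1;0 0 0 0 0 5 1;0 0 0 0 0 0 1' 
python3 plan.py 522.4 186.2 3.3166 25
python3 -m handwheel '0 0 0 0 0 0 .5;0 0 0 0 0 0 .3;0 0 0 0 0 0 .25;0 0 0 0 0 0 .25;0 0 0 0 0 0 .25' 40
python3 -m handwheel '0 0 0 0 0 0 .25;0 0 0 0 0 -10 .25;0 0 0 0 0 -30 .25;0 0 0 0 0 -30 .25;0 0 0 0 0 -20 .25'
python3 plan.py 482.9 -22.4 2.9876
```

```text
clock: 10.12
eef_pos: [523.2, 185.0, 26.2]
tcp_rot: [-3.141, -0.002, -2.969]
contact_force: [0.7, 0.2, 0.1]
opening: 0.998
grasp_force: 0.0
t 10.12 d [0.6 1.3 1.2] rot [-0.0003 -0.0017 -0.002 ] d after rot [0.6 1.3 1.2] rows 0.0 0.0 F [0.7 0.2 0.1] open 0.998
clock: 10.53
eef_pos: [524.3, 186.4, 27.9]
tcp_rot: [3.141, 0.001, -2.966]
contact_force: [-1.3, -1.6, 8.8]
opening: 0.434
grasp_force: 38.7
clock: 10.95
eef_pos: [524.3, 186.6, 119.5]
tcp_rot: [3.141, 0.002, -2.966]
contact_force: [0.7, 0.5, -1.1]
opening: 0.431
grasp_force: 40.6
t 10.95 d [  77.2 -198.6   -0.2] rot [0.0007 0.0018 0.3295] d after rot [   8.8 -212.9   -0. ] rows 5.3 2.7 F [ 0.7  0.5 -1.1] open 0.431
```

```bash
python3 -m handwheel '0 0 .11 0 0 0 .25;0 0 .11 0 0 0 .25;0 0 .109 0 0 0 .25;0 0 0 1 -35 0 .25;0 0 0 1 -35 0 .25'>/dev/null
python3 -m handwheel '0 0 0 1 -35 0 .25;0 0 0 1 -35 0 .25;0 0 0 1 -35 20 .25;0 0 0 1 -35 20 .25;0 0 0 0 0 0 .25' >/dev/null
python3 -m handwheel '0 0 0 0 0 0 .25'
python3 plan.py 484.5 -22.7 2.9876 33.5
```

```text
clock: 11.87
eef_pos: [484.5, -21.8, 76.3]
tcp_rot: [-3.141, -0.002, 2.985]
contact_force: [0.2, -0.9, -1.0]
opening: 0.43
grasp_force: 40.7
t 11.87 d [-0.2 -0.9 42.8] rot [-0.0002 -0.0019 -0.0029] d after rot [-0.1 -0.9 42.8] rows 1.1 0.0 F [ 0.2 -0.9 -1. ] open 0.43
```

```bash
python3 -m handwheel '0 0 0 0 -.9 20 .25;0 0 0 0 0 13 .25;0 0 0 0 0 6 .25;0 0 0 0 0 3 .25;0 0 0 0 0 0 .25'
python3 -m handwheel '0 0 0 0 0 0 .25'
python3 plan.py 484.5 -22.7 2.9876 33.4
```

```text
clock: 12.28
eef_pos: [485.7, -20.5, 34.7]
tcp_rot: [3.142, -0.0, 2.989]
contact_force: [-0.5, 0.1, -0.6]
opening: 0.432
grasp_force: 40.7
clock: 12.37
eef_pos: [486.1, -20.7, 35.2]
tcp_rot: [3.141, 0.001, 2.989]
contact_force: [0.4, 0.4, -0.8]
opening: 0.432
grasp_force: 40.7
t 12.37 d [ 1.3 -2.2  1.8] rot [0.0001 0.0008 0.0013] d after rot [ 1.3 -2.2  1.8] rows 0.1 0.0 F [ 0.4  0.4 -0.8] open 0.432
```

```bash
python3 -m handwheel '0 0 0 1.3 -2 1.5 .25;0 0 0 0 0 0 .25;0 0 0 0 0 0 .25'
python3 -m handwheel '0 0 0 0 0 .5 .25;0 0 0 0 0 0 .45;0 0 0 0 0 0 .55;0 0 0 0 0 0 .6;0 0 0 0 0 0 .6'
python3 -m handwheel '0 0 0 0 0 -15 .6;0 0 0 0 0 -30 .6;0 0 0 0 0 -35 .7;0 0 0 0 0 -35 1;0 0 0 0 0 0 1'
python3 plan.py 434.9 333.9 2.6576 90
```

```text
clock: 12.62
eef_pos: [484.0, -23.0, 33.4]
tcp_rot: [3.142, 0.0, 2.988]
contact_force: [-0.2, -0.4, -1.2]
opening: 0.428
grasp_force: 40.7
clock: 13.03
eef_pos: [484.0, -23.0, 32.6]
tcp_rot: [3.142, 0.0, 2.988]
contact_force: [-0.7, 0.4, -0.1]
opening: 0.603
grasp_force: 0.0
clock: 13.45
eef_pos: [487.4, -23.2, 153.3]
tcp_rot: [3.141, 0.009, 2.988]
contact_force: [1.7, 0.0, 0.1]
opening: 0.949
grasp_force: 0.0
t 13.45 d [107.  344.8  62.7] rot [0.0023 0.0086 0.3305] d after rot [212.6 291.6  63.3] rows 9.2 2.8 F [1.7 0.  0.1] open 0.949
```

```bash
python3 -m handwheel '0 .0086 .11 0 0 0 .75;0 0 .11 0 0 0 .75;0 0 .11 0 0 0 .75;0 0 0 25 33 0 .75;0 0 0 25 33 0 .75'>/dev/null
python3 -m handwheel '0 0 0 25 33 0 .75;0 0 0 25 33 0 .75;0 0 0 25 33 0 .75;0 0 0 25 33 10 .75;0 0 0 25 33 20 .75'>/dev/null
python3 -m handwheel '0 0 0 25 33 20 .75;0 0 0 12 26 10 .75;0 0 0 0 0 0 .75;0 0 0 0 0 0 .75'
python3 plan.py 434.9 333.9 2.6576 31
python3 - <<'E'
from h import *
im=cams.grab_frame("top");cv2.imwrite("pics/t3.png",im[:,:,::-1])
pose=(493.76,-24.1,-.154)
crop(im,[(pose,MOD["pad"]),(pose,lock(58,38,16,32,5))],(275,175),(80,60),10,"pics/e2.png")
E
```

```text
clock: 14.62
eef_pos: [431.3, 324.9, 91.6]
tcp_rot: [-3.138, -0.009, 2.661]
contact_force: [-0.2, -0.6, -0.3]
opening: 0.744
grasp_force: 0.0
t 14.62 d [ 0.4  9.9 60.5] rot [-0.0036 -0.0088  0.0032] d after rot [ 1.   9.6 60.6] rows 1.5 0.1 F [-0.2 -0.6 -0.3] open 0.744
```

View pics/e2.png

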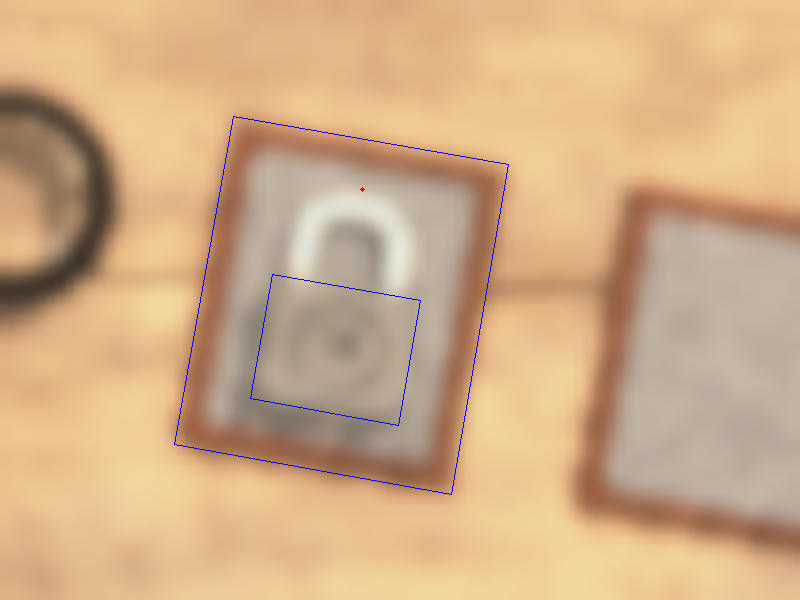

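```bash
python3 - <<'E'
from h import *
im=cv2.imread("pics/t3.png")[:,:,::-1]
b=np.clip((im[180:230,292:328].astype(float)-90)*1.9,0,255).astype(np.uint8)
full=np.zeros_like(im);full[180:230,292:328]=b
crop(full,[],(295,186),(30,38),15,"pics/e3.png")
E
```

```text
(no output)
```

View pics/e3.png

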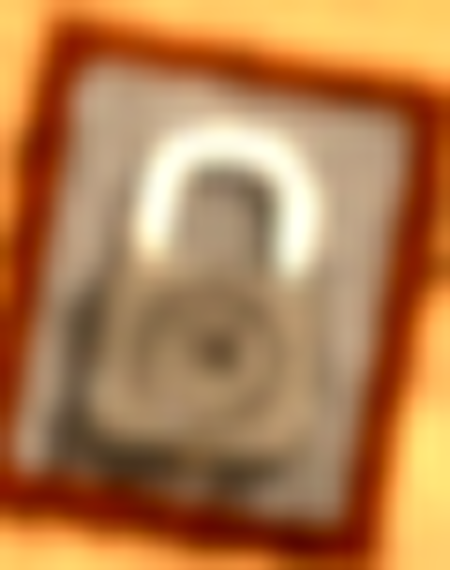

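Steel sits on the left pad within about 1.5 mm and 2–3°, which is fine. Now the block.

```bash
python3 -m handwheel '0 0 0 .4 9.9 0 .75;0 0 0 0 0 20 .75;0 0 0 0 0 20 .75;0 0 0 0 0 15 .75;0 0 0 0 0 5 .75' >/dev/null
python3 -m handwheel '0 0 0 0 0 0 .75;0 0 0 0 0 0 .75'
python3 plan.py 434.9 333.9 2.6576 31
```

```text
clock: 15.25
eef_pos: [436.4, 332.7, 33.2]
tcp_rot: [-3.14, -0.008, 2.657]
contact_force: [-0.8, -0.2, 0.3]
opening: 0.751
grasp_force: 0.0
t 15.25 d [1.9 0.3 2.2] rot [-0.0018 -0.008  -0.0005] d after rot [1.9 0.3 2.2] rows 0.1 0.1 F [-0.8 -0.2  0.3] open 0.751
```

```bash
python3 -m handwheel '0 -.008 0 1.9 .3 2 .75;0 0 0 0 0 0 .75;0 0 0 0 0 0 .75' | head -3
python3 -m handwheel '0 0 0 0 0 0 .5;0 0 0 0 0 0 .3;0 0 0 0 0 0 .2;0 0 0 0 0 0 .2;0 0 0 0 0 0 .2' 40
python3 -m handwheel '0 0 0 0 0 0 .2;0 0 0 0 0 -10 .2;0 0 0 0 0 -30 .2;0 0 0 0 0 -35 .2;0 0 0 0 0 -30 .2'
python3 plan.py 478.9 -125.9 2.9836
```

```text
clock: 15.5
eef_pos: [434.4, 334.4, 31.3]
tcp_rot: [-3.14, 0.0, 2.658]
clock: 15.92
eef_pos: [434.4, 334.3, 31.1]
tcp_rot: [-3.14, -0.0, 2.658]
contact_force: [-1.0, -0.4, 5.7]
opening: 0.386
grasp_force: 40.2
clock: 16.33
eef_pos: [434.1, 334.1, 137.5]
tcp_rot: [-3.139, -0.0, 2.658]
contact_force: [1.0, -0.4, -0.1]
opening: 0.387
grasp_force: 39.9
t 16.33 d [-253.5 -386.5    0.9] rot [-0.0026 -0.0009 -0.3255] d after rot [-116.6 -447.3   -0. ] rows 11.6 2.7 F [ 1.  -0.4 -0.1] open 0.387
```

```bash
python3 -m handwheel '0 0 -.11 0 0 0 .2;0 0 -.11 0 0 0 .2;0 0 -.1095 0 0 0 .2;0 0 0 -9.7 -37 0 .2;0 0 0 -9.7 -37 0 .2'>/dev/null
python3 -m handwheel '0 0 0 -9.7 -37 0 .2;0 0 0 -9.7 -37 0 .2;0 0 0 -9.7 -37 0 .2;0 0 0 -9.7 -37 0 .2;0 0 0 -9.7 -37 0 .2'>/dev/null
python3 -m handwheel '0 0 0 -9.7 -37 0 .2;0 0 0 -9.7 -37 0 .2;0 0 0 -9.7 -37 0 .2;0 0 0 -9.7 -37 10 .2;0 0 0 -9.7 -37 20 .2'>/dev/null
python3 -m handwheel '0 0 0 0 0 0 .2;0 0 0 0 0 0 .2'
python3 plan.py 478.9 -125.9 2.9876 36.6
```

```text
clock: 17.75
eef_pos: [480.4, -122.7, 106.7]
tcp_rot: [-3.14, -0.002, 2.984]
contact_force: [-0.6, 0.5, -1.5]
opening: 0.379
grasp_force: 40.0
t 17.75 d [ 0.8 -3.3 70.1] rot [-0.0019 -0.0025 -0.0037] d after rot [ 1.  -3.4 70.1] rows 1.8 0.0 F [-0.6  0.5 -1.5] open 0.379
```

```bash
python3 -m handwheel '0 0 -.003 .8 -3.3 20 .2;0 0 0 0 0 25 .2;0 0 0 0 0 14 .2;0 0 0 0 0 5 .2;0 0 0 0 0 0 .2' >/dev/null
python3 -m handwheel '0 0 0 0 0 0 .2;0 0 0 0 0 0 .2;0 0 0 0 0 0 .2'
python3 plan.py 478.9 -125.9 2.9876 36.6
```

```text
clock: 18.42
eef_pos: [480.5, -124.2, 44.2]
tcp_rot: [-3.139, 0.001, 2.991]
contact_force: [0.4, 0.5, 0.4]
opening: 0.384
grasp_force: 40.1
t 18.42 d [ 1.3 -1.9  7.6] rot [-0.0023  0.0009  0.0034] d after rot [ 1.3 -1.9  7.6] rows 0.2 0.0 F [0.4 0.5 0.4] open 0.384
```

```bash
python3 -m handwheel '0 0 .003 1.3 -1.9 4 .2;0 0 0 0 0 3 .2;0 0 0 0 0 0 .2;0 0 0 0 0 0 .2'
python3 plan.py 478.9 -125.9 2.9876 36.4
```

```text
clock: 18.75
eef_pos: [478.1, -126.1, 36.1]
tcp_rot: [-3.139, -0.001, 2.987]
contact_force: [-0.2, -1.7, 0.7]
opening: 0.385
grasp_force: 40.1
t 18.75 d [-0.7  0.4 -0.3] rot [-0.0022 -0.0008 -0.0002] d after rot [-0.7  0.4 -0.3] rows 0.0 0.0 F [-0.2 -1.7  0.7] open 0.385
```

```bash
python3 -m handwheel '0 0 0 0 0 0 .42;0 0 0 0 0 0 .5;0 0 0 0 0 0 .55;0 0 0 0 0 0 .55'|tail -3
python3 -m handwheel '0 0 0 0 0 -15 .55;0 0 0 0 0 -30 .55;0 0 0 0 0 -35 .65;0 0 0 0 0 -25 .7;0 0 -.117 0 0 0 .7'>/dev/null
python3 -m handwheel '0 0 -.117 0 0 0 .7;0 0 0 0 0 0 .7'>/dev/null
python3 plan.py 531.4 315.6 3.2216 90
```

```text
contact_force: [0.2, 0.3, -0.1]
opening: 0.549
grasp_force: 0.0
t 19.67 d [-90.4 435.4  50.7] rot [-0.0022 -0.0003  0.0054] d after rot [-88.1 435.8  51.7] rows 11.2 0.0 F [ 0.7 -0.2  0. ] open 0.698
```

```bash
python3 -m handwheel '0 0 0 -7.5 36 0 .7;0 0 0 -7.5 36 0 .7;0 0 0 -7.5 36 0 .7;0 0 0 -7.5 36 0 .7;0 0 0 -7.5 36 0 .7'>/dev/null
python3 -m handwheel '0 0 0 -7.5 36 0 .7;0 0 0 -7.5 36 0 .7;0 0 0 -7.5 36 0 .7;0 0 0 -7.5 36 10 .7;0 0 0 -7.5 36 20 .7'>/dev/null
python3 -m handwheel '0 0 0 -7.5 36 20 .7;0 0 0 -7.5 36 0 .7;0 0 0 0 0 0 .7;0 0 0 0 0 0 .7'
python3 plan.py 531.4 315.6 3.2216 27
python3 - <<'E'
from h import *
im=cams.grab_frame("top");cv2.imwrite("pics/t4.png",im[:,:,::-1])
pose=(478.9,-125.9,-.154);B=np.array(MOD["block"])+[0,0,5]
crop(im,[(pose,MOD["pad"]),(pose,B)],(310,180),(80,60),10,"pics/e4.png")
E
```

```text
clock: 20.83
eef_pos: [532.8, 313.1, 89.3]
tcp_rot: [-3.139, -0.002, -3.062]
contact_force: [0.1, -0.2, -0.6]
opening: 0.698
grasp_force: 0.0
t 20.83 d [ 1.1  2.8 62.3] rot [-0.0023 -0.0025 -0.0006] d after rot [ 1.2  2.6 62.3] rows 1.6 0.0 F [ 0.1 -0.2 -0.6] open 0.698
```

View pics/e4.png

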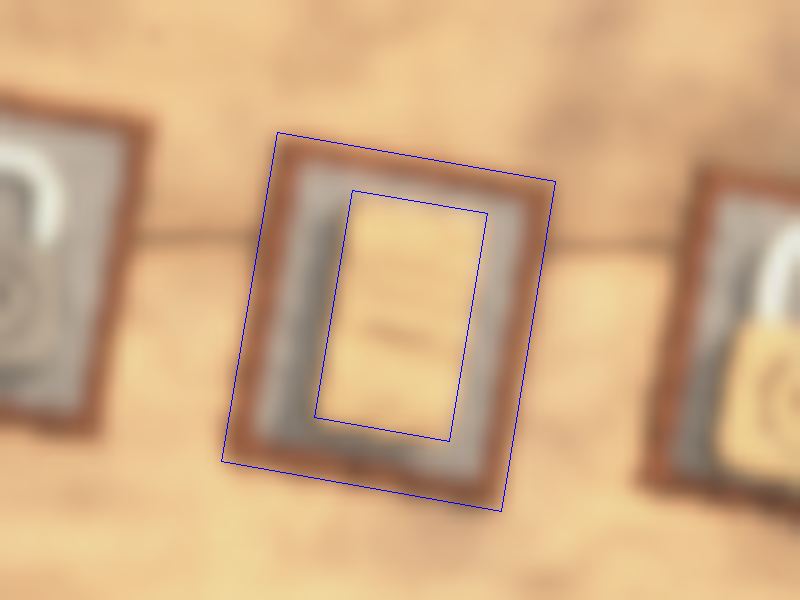

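The block is centred on the middle pad (within about 1 mm and 2°). Now the small padlock.

```bash
python3 -m handwheel '0 0 0 1.1 2.8 15 .7;0 0 0 0 0 20 .7;0 0 0 0 0 18 .7;0 0 0 0 0 6 .7;0 0 0 0 0 0 .7' >/dev/null
python3 -m handwheel '0 0 0 0 0 0 .7;0 0 0 0 0 0 .7'
python3 plan.py 531.4 315.6 3.2216 27
```

```text
clock: 21.47
eef_pos: [532.6, 313.9, 32.5]
tcp_rot: [-3.14, -0.0, -3.063]
contact_force: [0.1, -0.7, -0.8]
opening: 0.702
grasp_force: 0.0
t 21.47 d [1.1 1.8 5.5] rot [-0.0013 -0.0002 -0.0011] d after rot [1.1 1.8 5.5] rows 0.1 0.0 F [ 0.1 -0.7 -0.8] open 0.702
```

```bash
python3 -m handwheel '0 0 0 1.1 1.8 3 .7;0 0 0 0 0 2 .7;0 0 0 0 0 0 .7;0 0 0 0 0 0 .6;0 0 0 0 0 0 .5' |head -3
python3 -m handwheel '0 0 0 0 0 0 .4;0 0 0 0 0 0 .3;0 0 0 0 0 0 .2;0 0 0 0 0 0 .15;0 0 0 0 0 0 .15' 30
python3 -m handwheel '0 0 0 0 0 0 .15;0 0 0 0 0 -10 .15;0 0 0 0 0 -30 .15;0 0 0 0 0 -35 .15;0 0 0 0 0 -35 .15'
python3 plan.py 470.5 -124.6 2.9976
```

```text
clock: 21.88
eef_pos: [530.7, 316.0, 26.5]
tcp_rot: [-3.14, -0.001, -3.061]
clock: 22.3
eef_pos: [530.8, 316.0, 26.6]
tcp_rot: [-3.14, -0.001, -3.062]
contact_force: [-1.8, 0.9, 5.0]
opening: 0.337
grasp_force: 30.0
clock: 22.72
eef_pos: [530.1, 315.6, 137.2]
tcp_rot: [-3.139, -0.003, -3.062]
contact_force: [0.8, -0.1, -0.9]
opening: 0.338
grasp_force: 30.0
t 22.72 d [  94.6 -434.     1.5] rot [-0.0031 -0.0029  0.224 ] d after rot [  -4.1 -444.2   -0. ] rows 11.1 1.9 F [ 0.8 -0.1 -0.9] open 0.338
```

```bash
python3 -m handwheel '0 0 .112 0 0 0 .15;0 0 .112 0 0 0 .15;0 0 0 0 -37 0 .15;0 0 0 0 -37 0 .15;0 0 0 0 -37 0 .15'>/dev/null
python3 -m handwheel '0 0 0 0 -37 0 .15;0 0 0 0 -37 0 .15;0 0 0 0 -37 0 .15;0 0 0 0 -37 0 .15;0 0 0 0 -37 0 .15'>/dev/null
python3 -m handwheel '0 0 0 -1 -37 0 .15;0 0 0 -1 -37 0 .15;0 0 0 -1 -37 0 .15;0 0 0 -1 -37 10 .15;0 0 0 0 0 20 .15'>/dev/null
python3 -m handwheel '0 0 0 0 0 0 .15;0 0 0 0 0 0 .15;0 0 0 0 0 0 .15'
python3 plan.py 470 -124.6 2.9976 54
```

```text
clock: 24.22
eef_pos: [471.2, -123.3, 107.9]
tcp_rot: [-3.14, -0.001, 2.998]
contact_force: [0.2, 0.5, -1.6]
opening: 0.34
grasp_force: 30.2
t 24.22 d [ 0.9 -1.4 53.9] rot [-0.0019 -0.0012  0.0006] d after rot [ 1.  -1.5 53.9] rows 1.3 0.0 F [ 0.2  0.5 -1.6] open 0.34
```

```bash
python3 -m handwheel '0 0 0 .9 -1.4 20 .15;0 0 0 0 0 20 .15;0 0 0 0 0 5 .15;0 0 0 0 0 0 .15;0 0 0 0 0 0 .15'>/dev/null
python3 -m handwheel '0 0 0 0 0 0 .15;0 0 0 0 0 0 .15'
python3 plan.py 470 -124.6 2.9976 54
```

```text
clock: 24.8
eef_pos: [470.7, -125.2, 63.4]
tcp_rot: [-3.139, 0.001, 2.998]
contact_force: [-0.1, -0.1, -0.9]
opening: 0.336
grasp_force: 30.2
t 24.8 d [0.8 0.6 9.4] rot [-0.0023  0.0007  0.0006] d after rot [0.8 0.5 9.4] rows 0.2 0.0 F [-0.1 -0.1 -0.9] open 0.336
```

```bash
python3 -m handwheel '0 0 0 .8 .6 4 .15;0 0 0 0 0 4 .15;0 0 0 0 0 1 .15;0 0 0 0 0 0 .15;0 0 0 0 0 0 .15'
python3 plan.py 470 -124.6 2.9976 54
```

```text
clock: 25.22
eef_pos: [469.2, -124.6, 53.6]
tcp_rot: [-3.14, -0.001, 2.997]
contact_force: [-2.0, 1.1, 6.6]
opening: 0.34
grasp_force: 31.0
t 25.22 d [-0.8  0.1 -0.4] rot [-0.002  -0.001  -0.0002] d after rot [-0.8  0.1 -0.4] rows 0.0 0.0 F [-2.   1.1  6.6] open 0.34
```

Light contact (6.6 N) on the block: release, rise and clear the view.

```bash
python3 -m handwheel '0 0 0 0 0 0 .38;0 0 0 0 0 0 .43;0 0 0 0 0 0 .48;0 0 0 0 0 0 .5'|tail -3
python3 -m handwheel '0 0 0 0 0 -15 .5;0 0 0 0 0 -30 .5;0 0 0 0 0 -35 .5;0 0 0 0 0 -35 .5;0 0 0 0 36 0 .5'>/dev/null
python3 -m handwheel '0 0 0 0 40 0 .5;0 0 0 0 40 0 .5;0 0 0 0 40 0 .5;0 0 0 0 40 0 .5;0 0 0 0 40 0 .5'>/dev/null
python3 -m handwheel '0 0 0 0 40 0 .5;0 0 0 0 40 0 .5;0 0 0 0 0 0 .5;0 0 0 0 0 0 .5'
python3 - <<'E'
from h import *
im=cams.grab_frame("top");cv2.imwrite("pics/t5.png",im[:,:,::-1])
crop(im,[((478.9,-125.9,-.154),np.array(MOD["block"])+[0,0,5]),((478.9,-125.9,-.154),lock(46,30,13,25,27))],(310,180),(80,60),10,"pics/e5.png")
crop(im,[],(275,170),(170,90),4.7,"pics/e6.png")
E
```

```text
contact_force: [-0.6, -0.2, -0.5]
opening: 0.501
grasp_force: 0.0
clock: 26.72
eef_pos: [514.5, 190.2, 167.3]
tcp_rot: [-3.139, -0.001, 3.001]
contact_force: [0.1, -0.1, 0.3]
opening: 0.501
grasp_force: 0.0
```

View pics/e5.png

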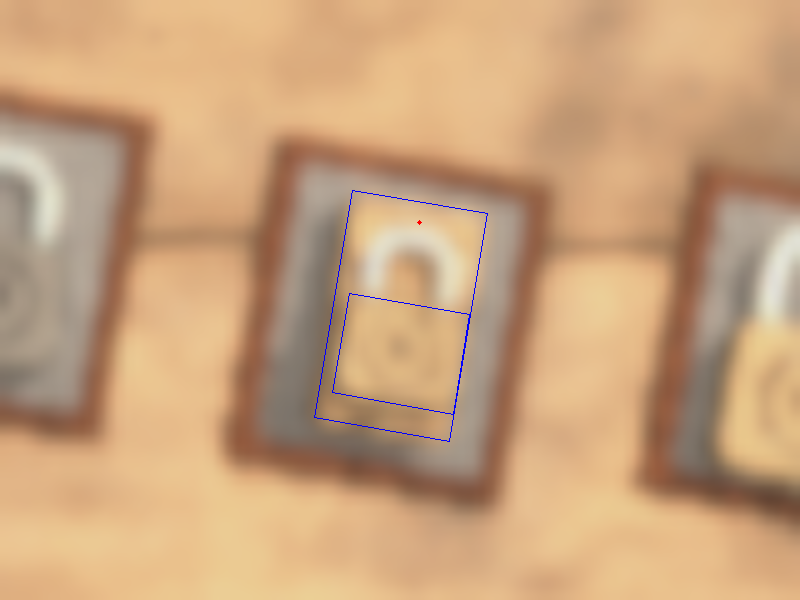

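View pics/e6.png

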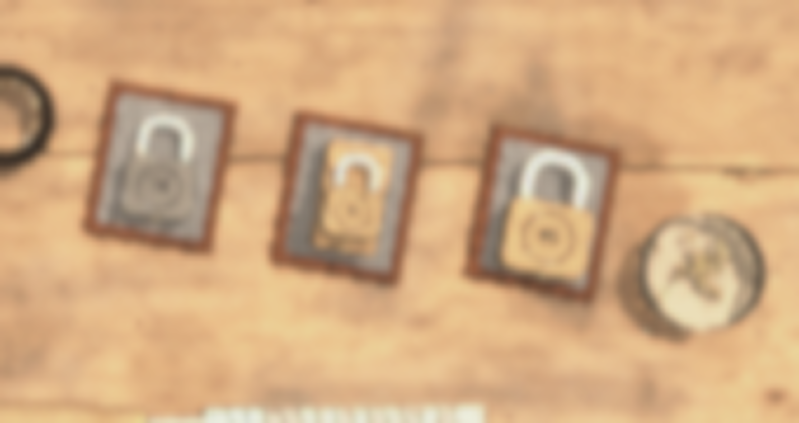

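All pieces are in place: the small padlock lies flat and centred on the block, with its outline within about 1–2 mm. Tin at (700,272) unmoved. Handing in.

```bash
python3 -c "
from rig import r
print(r.sign_off())"
```

```text
the job is handed in; nothing more can be done
None
```

I handed the job in at about 27 s on the robot clock: the brass padlock is on the right pad by the tin, the steel one on the left, and the block on the middle pad with the smallest padlock flat on top; each looked within about 2 mm and 3° in the last pictures, and the tin was not moved.

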